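# Roll the shaft blank into the V-block

### The job

Roll the round aluminium bar along the bench by pushing its side, up the ramp of the steel V-block, until it drops into the V; then push the bar lengthwise along the groove until its end touches the stop plate, and move clear. Only push with the fingers: do not pinch or lift the bar, push gently, and leave the spool, the carton and the jar standing where they are.

Things in the scene. Friction and masses are not known exactly. Their poses are not given: they have to be found in the camera images.
- bar: Shaft blank: solid aluminium round bar, 40 mm diameter, 150 mm long, about 0.5 kg, lying on the bench before the V-block's ramp, up to 0.2 rad off parallel to the groove. Smooth (friction about 0.35): it rolls freely and keeps rolling when let go. Origin at the middle of its axis, 20 mm above the bench; own x runs along the axis, y and z turn as it rolls. Dark keyway mark near the +x end.
- v_block: Steel V-block screwed to the bench. Origin at bench height below the bottom of the groove, at mid-length; x along the groove, z up. Block and ramp run from x = -65 to +65 mm. 90 degree V, its bottom line 4 mm above the bench; run-in ramp on the +y side, where the bar starts; on the -y side a cheek 38 mm high, back at y = -46 mm, then a flange 8 mm high to y = -74 mm.
- ramp_foot (a point): Middle of the foot of the V-block's ramp, at bench height, block y = +98 mm (axes as the block). From here the flat ramp, 130 mm wide with no side walls, rises toward -y to a lip 20 mm high at block y = +18 to +16 mm; there the groove face falls at 45 degrees to the bottom at y = 0.
- seat (a point): Where the middle of the bar's axis lies when the job is done: block x = -10 mm, y = 0, 32 mm above the bench (axes as the block). The bar's free (-x) end then stands 20 mm out of the open end of the block, above bare bench.
- stop (a point): Middle of the inner face of the dark stop plate across the block's +x end, at the height of the seated bar's axis: block x = +65 mm, y = 0, 32 mm up (axes as the block). The plate is 8 mm thick, 56 mm high, and reaches from block y = -46 to +22 mm. The -x end of the block is open.
- spool: Solder reel with green flanges, 37 mm diameter, 62 mm high, upright, loose; near the work, to be left alone. Origin at the centre of its underside.
- carton: Small lilac carton, 48x50x36 mm, loose; near the work, to be left alone. Origin at the centre of its underside.
- jar: Clear jar of wooden sticks, 33 mm diameter, 72 mm high, loose; near the work, to be left alone. Origin at the centre of its underside.

How it is judged:
By the outcome, as a careful person would: the job done as asked, in the order asked, and still so for the second after the job is handed in, with the robot touching nothing.
It also fails if it takes over 58 s, if anything falls off the work surface, if the arm or the gripper's body presses on something with over 40 N, if the wrist force passes 120 N, or if a joint passes its speed limit or range.

### The arm

A 7-joint arm with a two-finger parallel gripper is mounted at the origin on the work surface; the furniture and walls round the work are solid. World frame = base frame: x ahead of the robot, y to its left, z up, the work surface at z = 0. Lengths are in m, angles in rad, forces in N, time in s.
With the tool pointing down it reaches from about 0.425 to 0.925 m from the base axis. Payload 6.8 kg.
Tool frame: the origin (TCP) lies between the finger pads; the fingertips stand r.tip_extent ahead of it and the grasp point (between the pads) lies 5 mm behind it (r.tip_extent is the distance from the TCP to the fingertips, in m); y points along the fingers, x is the direction in which the jaws open and shut, and the axes are right-handed (so a half turn about y gives the same grasp; the last joint's range is limited). The gripper opens to 85 mm and grips with 20 to 120 N. Pads are 22 mm wide; open, the fingers measure 114 mm over their backs; the gripper's body (76 mm by 85 mm) begins 54 mm behind the grasp point. The pads swing forward as they close: fully open they stand 13 mm farther back than shut.
Start: joints at [-1.371, 0.477, 0.022, 1.555, -0.011, 1.109, -0.083], TCP at [0.204, 0.643, 0.245] pointing down, gripper open.
Joint ranges: [-2.96, 2.96], [-0.34, 2.1], [-1.41, 1.46], [0.24, 2.44], [-1.37, 4.51], [0.17, 1.92], [-2.96, 2.96]. Speed limits (rad/s): [2.39, 2.39, 3.14, 3.14, 3.14, 3.14, 3.14].

### API

Orientations are given as a rotation vector (axis times angle).
In Python, from bench import r gives the robot as it stands.
- The arm moves only by the tool send_rows, never from a script. Its argument "plan" is a list of rows, each a list of 5 numbers: the shift along the tool's x, y, z in cm, then the turn about the tool's y in degrees, then the opening, from 0 (shut) to 1 (fully open). In form: [[dx, dy, dz, spin, grip], ...]. A call has 1 to 12 rows; each row shifts and turns the commanded pose from where the row before left it, along the tool's axes as they then stand; what a row does not reach is not made up. A row lasts 1/8 s, in which the tool goes at most 62.5 mm and 10.7 degrees, less where a joint would pass 70% of its speed; a pose out of reach is approached as far as the arm can. A call is refused whole if a number of a shift passes 6.25 or a number of a turn 10.7, either way. A call with a gripper value outside its range is refused whole. The fingers move at their own pace and stop on an object; "force" is the grip in N (left out, the last holds). Time passes only in rows, so rows that do not move let the fingers close. It gives the time, the measured TCP pose, the force and the opening at its end, in the units of the state.
- r.get_obs(): the state, without advancing time (a new reading comes with each control period).
- r.grab_frame(name): name is "side" or "top"; returns a dict with "image" (480x640x3 uint8, red, green, blue), "camera_matrix" (3x3 intrinsics, pixels), "cam_to_world" (4x4, takes a point from camera to world coordinates). Camera axes: x right, y down, z forward; pixel columns grow to the right and rows downward; lengths in m; the calibration is good to about 2 mm. A picture is of the moment at which its call begins. There is no depth.
- r.hand_in(): hands the job in, once; it reports no verdict.
Trained networks look in the newest picture that a camera, given by its name, has taken for a name from the list of things; names that differ only in an ending like _2 or _b are one class to them, and where a whole thing is asked for, a point or a joint stands for the part that bears it (a point fixed in the world has none). Each returns a list of dicts, best first, with "p" (0 to 1); they miss things now and then, are a little off and sometimes report something else, mostly with a low value. They report only what shows in the picture. A call takes as long as a camera call.
- r.recognise(camera, target): "rect" ([left, top, right, bottom] in pixels, round what is visible of it).
The state is a dict: "clock": time; "joints": joint angles; "qvel": joint speeds; "tau": joint torques, N m; "tcp_pos": TCP position; "orientation": TCP orientation; "contact_force": force on the tool from outside, world axes, zero at the start; "moment": the same for the moment, N m; "grip_width": finger opening in m.
Only numpy, scipy, OpenCV 4.12 (cv2) and the standard library are available. Lean on these libraries where they do the work, as an engineer would, in place of code of your own. Each camera call takes 0.05 s, during which the arm holds its last target.

## Working session

There is one attempt and no reset: what is moved stays moved. The work goes in short steps, Python scripts to look and compute and a tool call to move; the robot and the scene stay as the last step left them, time stands still between calls to the robot, and variables do not carry over. Pictures are saved under pics/ and viewed, and the job is handed in when it is done.

Besides the shell and the picture viewer there is one more tool, called after "Request:" as name(argument=value, ...) on one line, values as JSON. send_rows: Moves the arm, as the interface text tells. Its arguments: {"type":"object","properties":{"plan":{"type":"array","items":{"type":"array","items":{"type":"number"}}},"force":{"type":"number"}},"required":["plan"]}

```bash
ls; mkdir -p pics
python3 - <<'E'
from bench import r
import cv2
o=r.get_obs(); print(o, r.tip_extent)
for c in("top","side"):
    f=r.grab_frame(c); cv2.imwrite(f"pics/{c}0.png",f["image"][:,:,::-1]); print(c,f["camera_matrix"],f["cam_to_world"])
    for t in("bar","v_block","spool","carton","jar"): print(t,[(d["rect"],round(d["p"],2)) for d in r.recognise(c,t)])
E
```

```text
pics
{'clock': 0.0, 'joints': array([-1.37108183,  0.47780056,  0.02240489,  1.5564838 , -0.01152358,
        1.10932276, -0.08307618]), 'qvel': array([-1.10828783e-03,  2.10605233e-04,  2.96367130e-05,  4.72564355e-04,
        7.03319428e-04,  8.00355479e-04, -8.94360401e-04]), 'tau': array([ 7.37883929e-04, -5.96437311e+01,  1.60761729e+00, -2.81200576e+01,
        1.23029601e-02,  9.27430432e-03, -1.86153744e-05]), 'tcp_pos': array([0.20437698, 0.64269654, 0.24431301]), 'orientation': array([-1.34051091, -0.97849449,  0.98086539]), 'contact_force': array([-0.01263828,  0.35269191, -0.21150391]), 'moment': array([-0.00108265, -0.03405742, -0.01946721]), 'grip_width': 0.08560105452298783} 0.014
top [[481.72189455   0.         326.31288955]
 [  0.         481.72189455 234.96820985]
 [  0.           0.           1.        ]] [[ 0.02682832 -0.98939328  0.14276269  0.49850678]
 [-0.99955505 -0.02841346 -0.00907591  0.0387737 ]
 [ 0.01303603 -0.14245568 -0.98971533  0.9137059 ]
 [ 0.          0.          0.          1.        ]]
bar [([226.0, 233.2, 254.8, 320.0], 0.7)]
v_block [([276.8, 222.4, 371.0, 303.8], 0.85)]
spool [([328.0, 162.9, 347.5, 191.7], 0.62), ([274.7, 220.6, 371.8, 301.9], 0.49)]
carton []
jar [([250.0, 152.3, 276.0, 173.0], 0.82)]
side [[549.29230568   0.         316.24565499]
 [  0.         549.29230568 240.00666921]
 [  0.           0.           1.        ]] [[-0.98750135 -0.09341112  0.12694661  0.50208193]
 [-0.15720918  0.64121642 -0.75108373  0.78432615]
 [-0.01124068 -0.76165337 -0.64788717  0.68328341]
 [ 0.          0.          0.          1.        ]]
bar [([300.8, 296.5, 400.7, 330.5], 0.73)]
v_block [([303.4, 209.8, 384.8, 295.1], 0.71)]
spool [([245.1, 212.2, 270.4, 250.6], 0.89), ([303.3, 212.2, 383.6, 298.9], 0.22)]
carton []
jar [([217.2, 257.7, 240.6, 300.1], 0.7)]
```

View pics/top0.png

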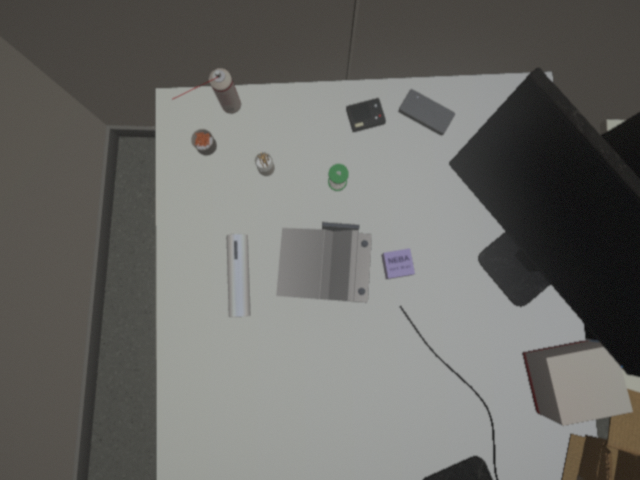

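View pics/side0.png

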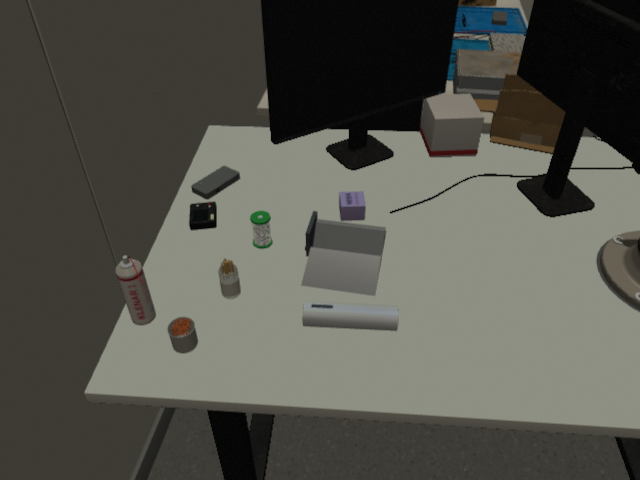

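The top picture shows the bar at (238,275), the V-block at (325,263) with its stop at the top (340,226), the spool at (338,176), the carton at (398,263) and the jar at (264,163). Next I zoom in to measure.

Run:
```python
import cv2
a=cv2.imread("pics/top0.png")[140:330,215:425]; cv2.imwrite("pics/topz.png",cv2.resize(a,None,fx=3.8,fy=3.1,interpolation=cv2.INTER_CUBIC)[:600,:800])
a=cv2.imread("pics/side0.png")[190:340,205:405]; cv2.imwrite("pics/sidez.png",cv2.resize(a,None,fx=4,fy=4,interpolation=cv2.INTER_CUBIC))
```

```text
(no output)
```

View pics/topz.png

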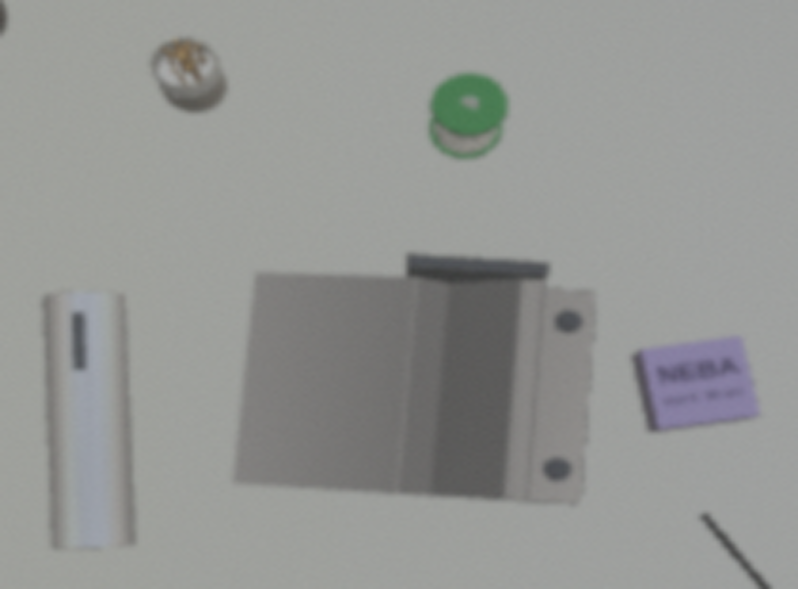

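View pics/sidez.png

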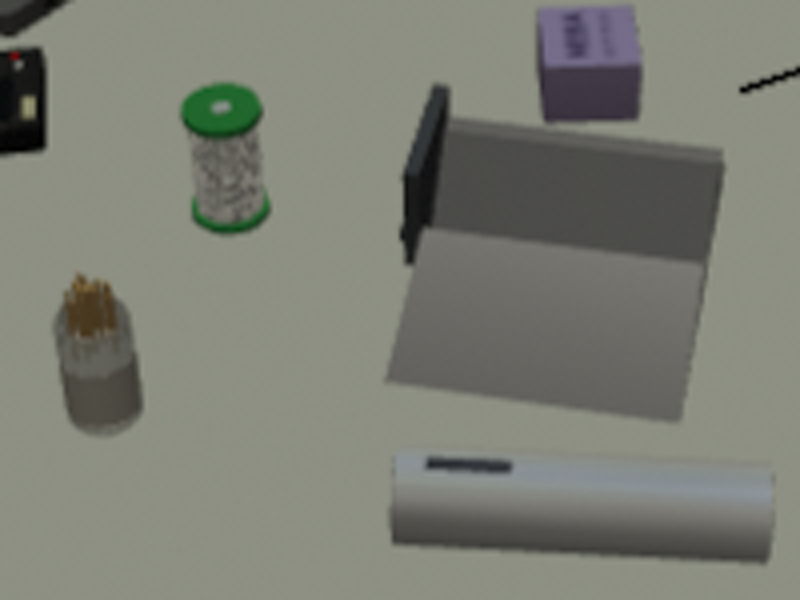

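```bash
cat > h.py <<'E'
import numpy as np, cv2, pickle
from scipy.optimize import least_squares
K={};T={}
K["top"]=np.array([[481.72189455,0,326.31288955],[0,481.72189455,234.96820985],[0,0,1]])
T["top"]=np.array([[0.02682832,-0.98939328,0.14276269,0.49850678],[-0.99955505,-0.02841346,-0.00907591,0.0387737],[0.01303603,-0.14245568,-0.98971533,0.9137059]])
K["side"]=np.array([[549.29230568,0,316.24565499],[0,549.29230568,240.00666921],[0,0,1]])
T["side"]=np.array([[-0.98750135,-0.09341112,0.12694661,0.50208193],[-0.15720918,0.64121642,-0.75108373,0.78432615],[-0.01124068,-0.76165337,-0.64788717,0.68328341]])
def proj(c,P):
    P=np.atleast_2d(P); q=(P-T[c][:,3])@T[c][:,:3]; q=q@K[c].T; return q[:,:2]/q[:,2:]
def ray(c,uv,z):
    d=T[c][:,:3]@np.linalg.solve(K[c],[uv[0],uv[1],1]); o=T[c][:,3]; return o+d*(z-o[2])/d[2]
def cyl(p,z=0.02):
    x,y,a=p[:3]; t=np.linspace(0,2*np.pi,24,endpoint=False); ax=np.array([np.cos(a),np.sin(a),0]); n=np.array([-np.sin(a),np.cos(a),0])
    c=np.array([x,y,z]); return np.vstack([c+s*.075*ax+.02*(np.cos(t)[:,None]*n+np.sin(t)[:,None]*np.array([0,0,1])) for s in(-1,1)])
def tz(X,Y): return np.array([215+X/3.8,140+Y/3.1])
def sz(X,Y): return np.array([205+X/4,190+Y/4])
E
cat > m.py <<'E'
from h import *
bp=[("top",tz(256,273),(65,98,0)),("top",tz(235,482),(-65,98,0)),("top",tz(415,278),(65,17,20)),("top",tz(399,492),(-65,17,20)),("top",tz(596,290),(65,-74,8)),("top",tz(578,503),(-65,-74,8)),
("side",sz(387,381),(65,98,0)),("side",sz(681,421),(-65,98,0)),("side",sz(703,263),(-65,17,20)),("side",sz(425,230),(65,17,20))]
def W(p,l):
    l=np.array(l)/1000; c,s=np.cos(p[2]),np.sin(p[2]); return np.array([p[0]+c*l[0]-s*l[1],p[1]+s*l[0]+c*l[1],l[2]])
for cams in(("top",),("side",),("top","side")):
    f=lambda p:np.concatenate([proj(c,W(p,l))[0]-uv for c,uv,l in bp if c in cams])
    s=least_squares(f,[.45,0,0]);print(cams,s.x.round(4),np.abs(s.fun).max().round(2))
blk=s.x
quads={"top":[tz(43,295),tz(124,292),tz(135,545),tz(53,548)],"side":[sz(391,452),sz(774,467),sz(769,562),sz(391,545)]}
for cams in(("top",),("side",),("top","side")):
    def f(p):
        out=[]
        for c in cams:
            q=np.array(quads[c]);h=proj(c,cyl(p));m=q.mean(0)
            for i in range(4):
                a,b=q[i],q[(i+1)%4];d=b-a;n=np.array([d[1],-d[0]])/np.linalg.norm(d)
                if n@(a-m)<0:n=-n
                out.append((h@n).max()-(n@(a+b)/2))
                out.append(0)
            # edge direction: long axis
            k=cv2.convexHull(h.astype(np.float32))[:,0]
            for s in q: 
                out.append(0.7*np.linalg.norm(k-s,axis=1).min())
        return np.array(out)
    s=least_squares(f,[.43,.2,0],diff_step=1e-4);print("bar",cams,s.x.round(4),np.abs(s.fun).max().round(2))
for n,c,uv,z in [("spool","top",tz(468,104),.062),("jar","top",tz(185,65),.06),("spool","side",sz(222,109),.062),("jar","side",sz(102,405),.0),("cart","top",tz(700,382),.036)]: print(n,c,ray(c,uv,z).round(3))
bx=s.x
c,sn=np.cos(blk[2]),np.sin(blk[2]); d=bx[:2]-blk[:2]; print("bar in blk",c*d[0]+sn*d[1],-sn*d[0]+c*d[1],bx[2]-blk[2])
E
python3 m.py
python3 - <<'E'
from bench import r
from scipy.spatial.transform import Rotation as R
print(R.from_rotvec(r.get_obs()["orientation"]).as_matrix().round(3))
E
```

```text
('top',) [ 0.5726  0.0204 -0.0434] 0.96
('side',) [ 0.5735  0.0219 -0.0397] 0.62
('top', 'side') [ 0.5729  0.0208 -0.0436] 1.01
bar ('top',) [0.5472 0.1912 0.0882] 0.99
bar ('side',) [0.5488 0.1947 0.09  ] 1.01
bar ('top', 'side') [0.5482 0.1921 0.0931] 1.86
spool top [0.735 0.012 0.062]
jar top [0.755 0.149 0.06 ]
spool side [0.735 0.015 0.062]
jar side [0.762 0.149 0.   ]
cart top [ 0.577 -0.104  0.036]
bar in blk -0.032147240146106024 0.17012121012220768 0.13670011932788378
[[ 0.303 -0.    -0.953]
 [ 0.953  0.     0.303]
 [ 0.    -1.     0.   ]]
```

Request:
send_rows(plan=[[-2.7, 0, -4.5, 0, 1], [-2.7, 0, -4.5, 0, 1], [-2.7, 0, -4.5, 0, 1], [-2.7, 0, -4.5, 0, 1], [-2.7, 0, -4.5, 0, 1], [-2.7, 0, -4.5, 0, 1], [-2.7, 0, -4.5, 0, 1], [-2.7, 0, -4.5, 0, 1], [-2.7, 0, -4.5, 0, 1], [-2.6, 0, -4.2, 0, 1]])

```text
clock: 1.85
tcp_pos: [0.5502, 0.25, 0.2456]
orientation: [-1.339, -0.98, 0.979]
contact_force: [0.5, 0.8, 0.1]
grip_width: 0.0854
```

Request:
send_rows(plan=[[0, 0, 0, 9.6, 1], [0, 0, 0, 9.6, 1], [0, 0, 0, 9.6, 1], [0, 0, 0, 9.6, 1], [0, 0, 0, 9.6, 1], [0, 0, 0, 9.6, 1], [0, 0, 0, 9.6, 1], [0, 0, 0, 0, 1], [0, 0, 0, 0, 1]])

```text
clock: 2.98
tcp_pos: [0.5489, 0.2516, 0.2453]
orientation: [-1.569, -0.073, 0.073]
contact_force: [-0.4, 0.1, 0.4]
grip_width: 0.0851
```

```bash
cat > st.py <<'E'
from bench import r
from h import *
from scipy.spatial.transform import Rotation as R
import sys
B=[.5729,.0208,-.0436]
o=r.get_obs(); m=R.from_rotvec(o["orientation"]).as_matrix()
p=o["tcp_pos"]; c,s=np.cos(B[2]),np.sin(B[2]); d=p[:2]-B[:2]
print("t",o["clock"],"tcp",p.round(4),"yaw",np.degrees(np.arctan2(m[1,0],m[0,0])).round(2),"z",m[:,2].round(3),"F",o["contact_force"].round(2),"w",o["grip_width"],"blk",(c*d[0]+s*d[1]).round(4),(-s*d[0]+c*d[1]).round(4),"j7",o["joints"][6])
for a in sys.argv[1:]:
    cam,name,x0,y0,w,h,k=a.split(","); 
    im=r.grab_frame(cam)["image"][:,:,::-1]; cv2.imwrite(f"pics/{name}_full.png",im)
    x0,y0,w,h,k=map(int,(x0,y0,w,h,k)); cv2.imwrite(f"pics/{name}.png",cv2.resize(im[y0:y0+h,x0:x0+w],None,fx=k,fy=k,interpolation=cv2.INTER_CUBIC))
E
python3 st.py top,a,0,0,640,480,1
```

```text
t 2.975 tcp [0.5489 0.2516 0.2453] yaw 5.36 z [-0.093  0.996  0.   ] F [-0.43  0.07  0.41] w 0.08514250377833914 blk -0.034 0.2296 j7 -0.2750125644649232
```

View pics/a.png

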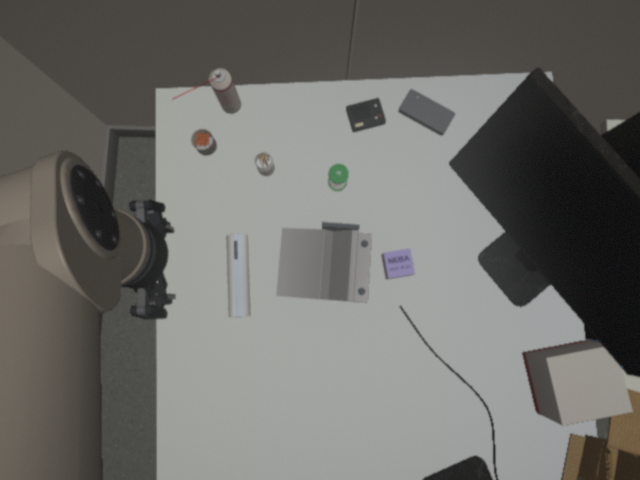

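Request:
send_rows(plan=[[0, 4, 0, 0, 1], [0, 5, 0, 0, 1], [0, 5, 0, 0, 1], [0, 4, 0, 0, 1], [0, 2.5, 0, 0, 1], [0, 1, 0, 0, 1], [0, 0, 0, 0, 1], [0, 0, 0, 0, 1]])

```text
clock: 4.03
tcp_pos: [0.5499, 0.2519, 0.0315]
orientation: [-1.569, -0.072, 0.07]
contact_force: [-0.0, -0.1, -0.4]
grip_width: 0.085
```

```bash
python3 st.py side,b,200,200,320,240,2
```

```text
t 4.025 tcp [0.5499 0.2519 0.0315] yaw 5.18 z [-0.09   0.996  0.001] F [-0.05 -0.11 -0.4 ] w 0.08504171028664476 blk -0.0331 0.2299 j7 -0.1617919815632497
```

View pics/b.png

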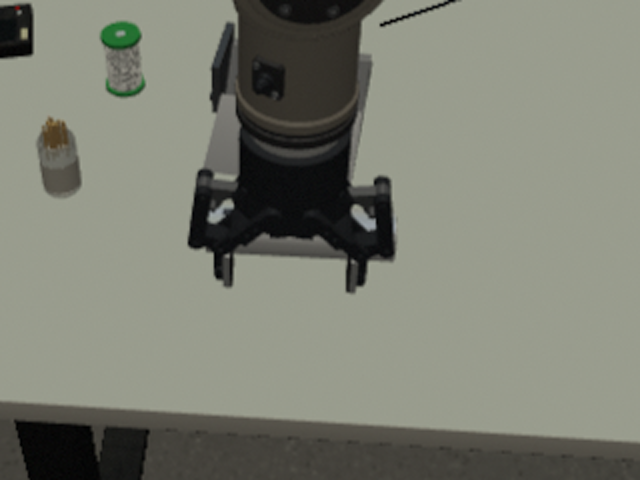

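Run:
```python
from h import *
for z in(.015,.03,.045):
  print(z,proj("side",[[.595,.267,z],[.505,.259,z]]).round(1), proj("side",[[.595,.256,z],[.505,.248,z]]).round(1))
```

```text
0.015 [[314.3 351.1]
 [374.1 354. ]] [[315.5 345.4]
 [374.7 348.3]]
0.03 [[314.2 344.8]
 [374.7 347.7]] [[315.4 339.1]
 [375.3 342. ]]
0.045 [[314.  338.4]
 [375.3 341.3]] [[315.2 332.7]
 [375.8 335.5]]
```

Request:
send_rows(plan=[[0, 0.7, 0, 0, 1], [0, 0.7, 0, 0, 1], [0, 0, 0, 0, 1], [0, 0, -0.7, 0, 1], [0, 0, -0.7, 0, 1], [0, 0, -0.4, 0, 1], [0, 0, -0.3, 0, 1], [0, 0, -0.3, 0, 1], [0, 0, -0.3, 0, 1], [0, 0, -0.3, 0, 1], [0, 0, -0.3, 0, 1], [0, 0, -0.3, 0, 1]])

```text
clock: 5.58
tcp_pos: [0.5523, 0.2155, 0.0163]
orientation: [-1.57, -0.071, 0.071]
contact_force: [-0.7, -0.3, 0.4]
grip_width: 0.0854
```

```bash
python3 st.py top,c,180,140,240,200,3
```

```text
t 5.575 tcp [0.5523 0.2155 0.0163] yaw 5.17 z [-0.09   0.996  0.   ] F [-0.71 -0.26  0.42] w 0.08543957413655746 blk -0.0291 0.1936 j7 -0.0993257288199997
```

View pics/c.png

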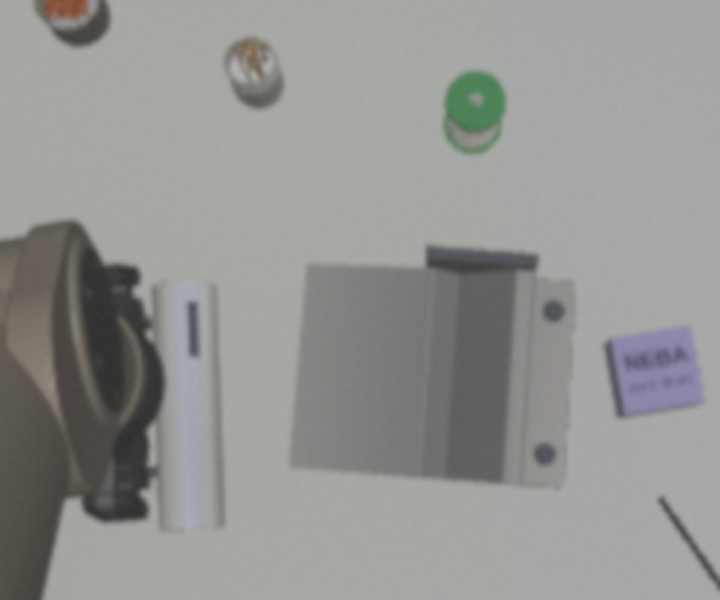

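Request:
send_rows(plan=[[0, 0, -0.35, 0.6, 1], [0, 0, -0.4, 0.6, 1], [0, 0, -0.4, 0.6, 1], [0, 0, -0.4, 0.6, 1], [0, 0, -0.4, 0.7, 1], [0, 0, -0.4, 0.7, 1], [0, 0, -0.4, 0.7, 1], [0, 0, -0.4, 0.7, 1], [0, 0, -0.4, 0.7, 1], [0, 0, -0.4, 0.7, 1], [0, 0, -0.4, 0.7, 1], [0, 0, -0.4, 0.4, 1]])

```text
clock: 7.12
tcp_pos: [0.5535, 0.1679, 0.0163]
orientation: [-1.57, 0.035, -0.035]
contact_force: [0.1, 0.2, 1.0]
grip_width: 0.0855
```

```bash
python3 st.py top,d,180,140,240,200,3
```

```text
t 7.125 tcp [0.5535 0.1679 0.0163] yaw -2.57 z [0.045 0.999 0.   ] F [0.1  0.19 1.01] w 0.0855195862286086 blk -0.0258 0.1462 j7 -0.12576176313406853
```

View pics/d.png

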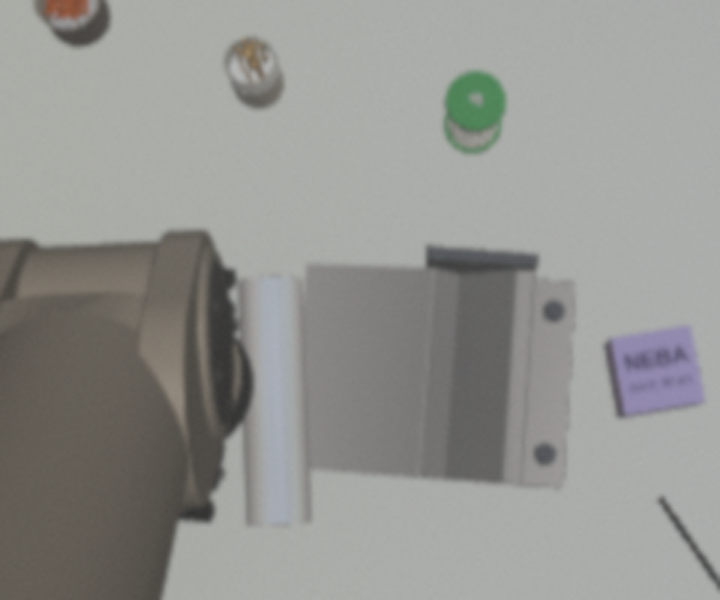

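```bash
cat > bf.py <<'E'
from h import *
import sys
B=[.5729,.0208,-.0436]
def bar(c,uvs,z=.02):
    # uvs: right-edge clicks top,bottom & left-edge top,bottom ; fit x,y,a
    q=np.array(uvs)
    def f(p):
        h=proj(c,cyl(p,z)); out=[]
        k=cv2.convexHull(h.astype(np.float32))[:,0]
        m=q.mean(0)
        for i in range(4):
            a,b=q[i],q[(i+1)%4];d=b-a;n=np.array([d[1],-d[0]])/np.linalg.norm(d)
            if n@(a-m)<0:n=-n
            out.append((h@n).max()-(n@(a+b)/2))
        # axis direction compare long sides
        e=proj(c,np.array([[p[0]+s*.075*np.cos(p[2]),p[1]+s*.075*np.sin(p[2]),z] for s in(1,-1)])); d1=e[0]-e[1]; d2=(q[0]+q[1]-q[2]-q[3])/2
        out.append(60*(np.arctan2(d1[0],d1[1])-np.arctan2(d2[0],d2[1])))
        return np.array(out)
    s=least_squares(f,[.55,.13,0],diff_step=1e-4); p=s.x; cc,sn=np.cos(B[2]),np.sin(B[2]);d=p[:2]-B[:2]
    print("bar",p.round(4),"blk",(cc*d[0]+sn*d[1]).round(4),(-sn*d[0]+cc*d[1]).round(4),"rel",(p[2]-B[2]).round(4),"res",s.fun.round(2))
if __name__=="__main__":
    v=list(map(float,sys.argv[1:9])); x0,y0,k,z=map(float,sys.argv[9:13])
    bar("top",[(x0+v[2*i]/k,y0+v[2*i+1]/k) for i in range(4)],z)
E
python3 bf.py 154 282 216 285 222 528 160 529 180 140 3 .02
python3 bf.py 240 277 303 276 309 522 246 524 180 140 3 .02
```

```text
bar [ 0.5473  0.1828 -6.2091] blk -0.0326 0.1608 rel -6.1655 res [ 0.92  0.7   0.87  0.75 -0.11]
bar [ 0.5526  0.13   -6.2166] blk -0.025 0.1082 rel -6.173 res [ 0.4   0.45  0.38  0.46 -0.04]
```

Request:
send_rows(plan=[[0, 0, -0.35, 0, 1], [0, 0, -0.35, 0, 1], [0, 0, -0.35, 0, 1], [0, 0, -0.35, 0, 1], [0, -0.09, -0.35, 0, 1], [0, -0.09, -0.35, 0, 1], [0, -0.09, -0.35, 0, 1], [0, -0.09, -0.35, 0, 1], [0, -0.09, -0.35, 0, 1]])

```text
clock: 8.3
tcp_pos: [0.553, 0.1398, 0.0218]
orientation: [-1.567, 0.032, -0.035]
contact_force: [0.2, 8.6, 5.5]
grip_width: 0.0856
```

```bash
python3 st.py top,e,180,140,240,200,3
```

```text
t 8.3 tcp [0.553  0.1398 0.0218] yaw -2.44 z [0.042 0.999 0.004] F [0.24 8.6  5.51] w 0.08563747220354535 blk -0.0251 0.118 j7 -0.07855859071276593
```

View pics/e.png

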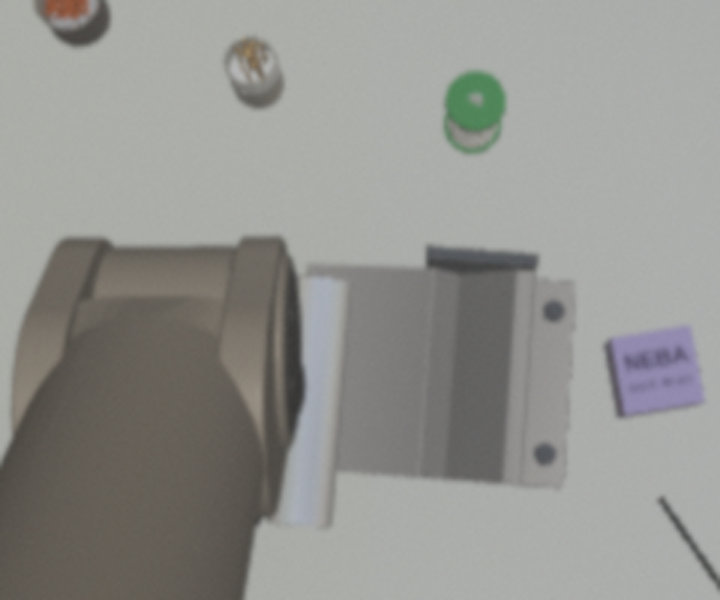

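Request:
send_rows(plan=[[0, -0.08, -0.3, 0, 1], [0, -0.08, -0.3, 0, 1], [0, -0.08, -0.3, 0, 1]])

```text
clock: 8.72
tcp_pos: [0.5523, 0.1299, 0.0239]
orientation: [-1.568, 0.033, -0.035]
contact_force: [0.1, 5.5, 4.1]
grip_width: 0.085
```

```bash
python3 st.py side,f,200,140,320,240,2 top,f2,180,140,240,200,3
```

```text
t 8.725 tcp [0.5523 0.1299 0.0239] yaw -2.46 z [0.043 0.999 0.003] F [0.05 5.47 4.09] w 0.08503849537943556 blk -0.0253 0.1081 j7 -0.06554808173561015
```

View pics/f.png

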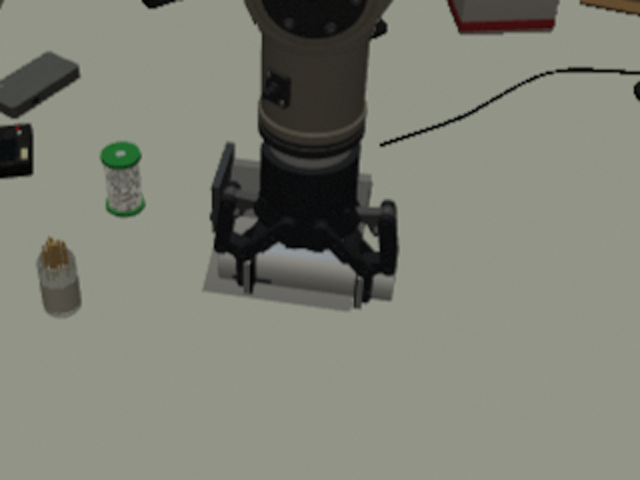

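View pics/f2.png

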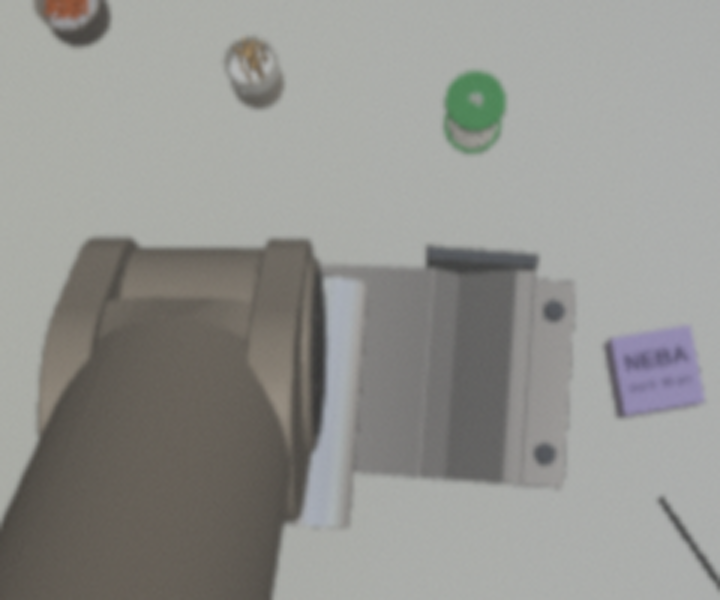

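Request:
send_rows(plan=[[0, -0.09, -0.35, 0, 1], [0, -0.09, -0.35, 0, 1], [0, -0.09, -0.35, 0, 1], [0, -0.09, -0.35, 0, 1], [0, -0.09, -0.35, 0, 1], [0, -0.09, -0.35, 0, 1]])

```text
clock: 9.57
tcp_pos: [0.5516, 0.1096, 0.0294]
orientation: [-1.567, 0.032, -0.035]
contact_force: [-0.0, 8.1, 6.8]
grip_width: 0.0852
```

Request:
send_rows(plan=[[0, -0.09, -0.35, 0, 1], [0, -0.09, -0.35, 0, 1], [0, -0.09, -0.35, 0, 1], [0, -0.09, -0.35, 0, 1], [0, -0.09, -0.35, 0, 1]])

```text
clock: 10.2
tcp_pos: [0.5508, 0.0921, 0.0339]
orientation: [-1.567, 0.032, -0.034]
contact_force: [0.5, 8.4, 5.6]
grip_width: 0.0858
```

```bash
python3 st.py side,g,200,140,320,240,2 top,g2,180,140,240,200,3
```

```text
t 10.2 tcp [0.5508 0.0921 0.0339] yaw -2.43 z [0.042 0.999 0.003] F [0.47 8.38 5.63] w 0.08575552582290873 blk -0.0252 0.0703 j7 -0.008765910449840868
```

View pics/g.png

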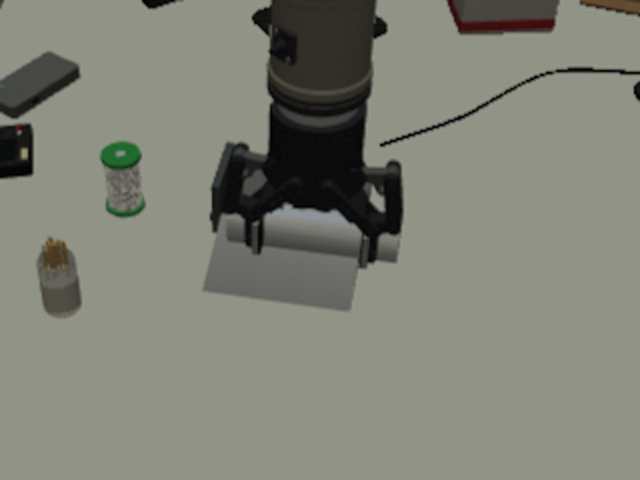

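View pics/g2.png

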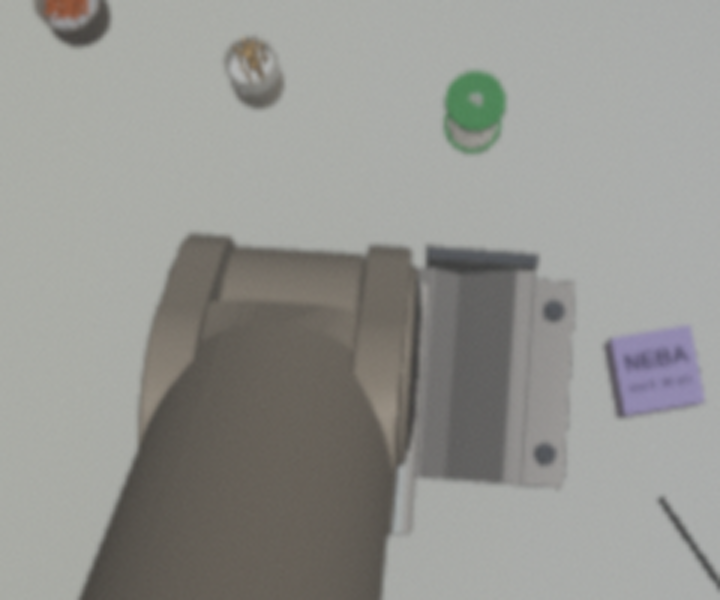

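Request:
send_rows(plan=[[0, -0.07, -0.3, 0, 1], [0, -0.07, -0.3, 0, 1], [0, -0.07, -0.3, 0, 1], [0, -0.07, -0.3, 0, 1], [0, -0.07, -0.3, 0, 1], [0, -0.04, -0.2, 0, 1], [0, 0, -0.2, 0, 1]])

```text
clock: 11.18
tcp_pos: [0.5505, 0.0733, 0.038]
orientation: [-1.567, 0.03, -0.034]
contact_force: [0.5, 2.4, 2.7]
grip_width: 0.0858
```

Request:
send_rows(plan=[[0, 0, -0.2, 0, 1], [0, 0, -0.2, 0, 1]])

```text
clock: 11.42
tcp_pos: [0.5483, 0.065, 0.0366]
orientation: [-1.572, 0.037, -0.035]
contact_force: [1.1, -0.1, -0.2]
grip_width: 0.0853
```

```bash
python3 st.py side,i,200,140,320,240,2
```

```text
t 11.425 tcp [0.5483 0.065  0.0366] yaw -2.61 z [ 0.045  0.999 -0.001] F [ 1.07 -0.15 -0.25] w 0.08531653743745703 blk -0.0265 0.0431 j7 0.027454176707513066
```

View pics/i.png

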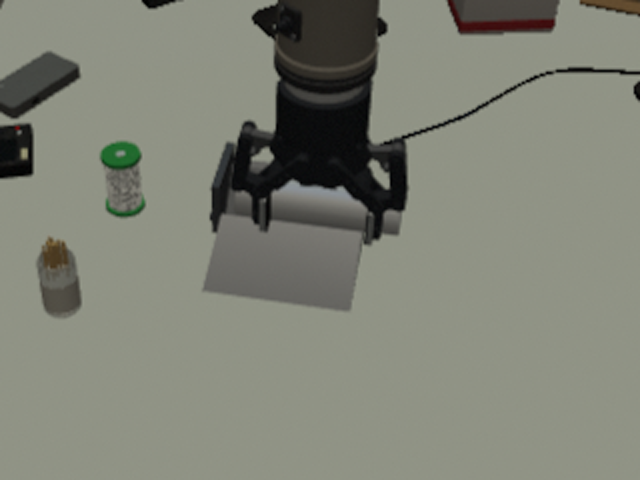

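Request:
send_rows(plan=[[0, 0, 1, 0, 1], [0, -0.5, 3, 0, 1], [0, -3, 3, 0, 1], [0, -4, 3, 0, 1], [0, -4, 4, 0, 1], [0, 0, 4, 0, 1], [0, 0, 0, 0, 0]])

```text
clock: 12.35
tcp_pos: [0.556, 0.2517, 0.1521]
orientation: [-1.568, 0.029, -0.029]
contact_force: [-0.4, -1.1, -0.4]
grip_width: 0.07
```

```bash
python3 st.py side,j,200,140,320,240,2 top,j2,180,140,240,200,3
```

```text
t 12.35 tcp [0.556  0.2517 0.1521] yaw -2.14 z [0.037 0.999 0.002] F [-0.37 -1.07 -0.35] w 0.06996130221998942 blk -0.0269 0.23 j7 -0.3330155314171807
```

View pics/j.png

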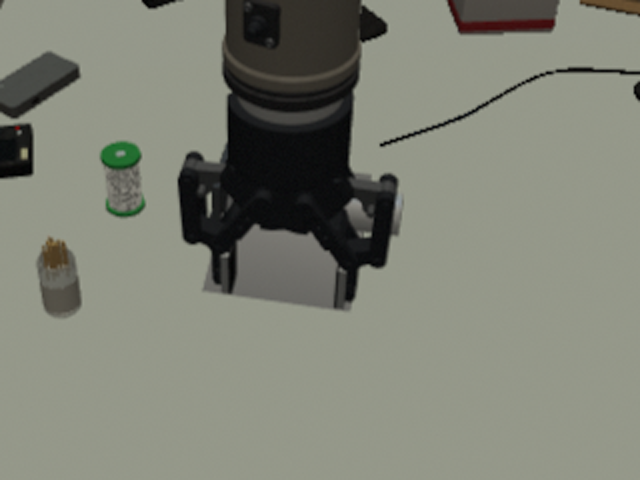

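View pics/j2.png

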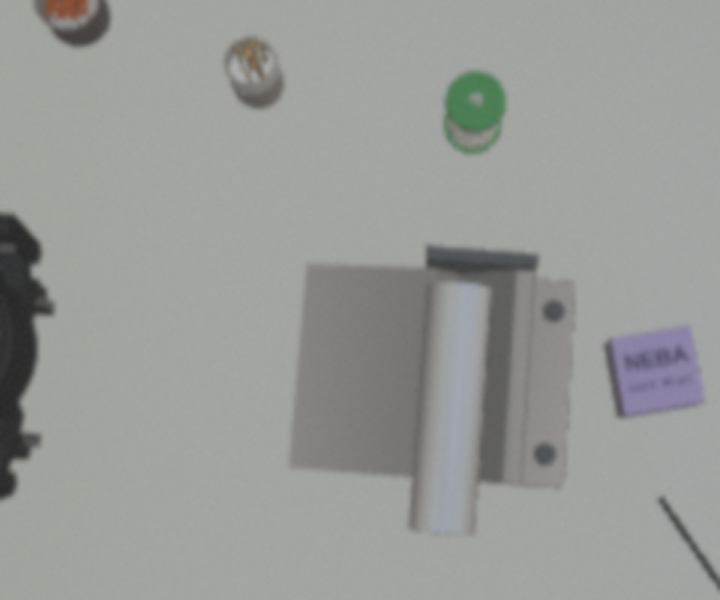

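The bar lies in the V, with its ends at about zoom pixels (460,282) and (443,532) and a small gap to the stop.

```bash
python3 bf.py 431 280 490 283 476 534 409 530 180 140 3 .032
python3 - <<'E'
from h import *
B=[.5729,.0208,-.0436]
def W(x,y,z): 
    c,s=np.cos(B[2]),np.sin(B[2]); return [B[0]+c*x-s*y,B[1]+s*x+c*y,z]
for x in(-.025,-.02,-.015,-.01): print(x,((proj("top",[W(x-.075,0,.052),W(x-.075,0,.032),W(x+.075,0,.052),W(.065,0,.056)])-[180,140])*3).round(0).tolist())
E
```

```text
bar [ 0.5507  0.021  -0.0458] blk -0.0222 -0.0008 rel -0.0022 res [0.22 0.95 0.23 0.95 0.03]
-0.025 [[442.0, 537.0], [441.0, 536.0], [459.0, 285.0], [461.0, 260.0]]
-0.02 [[442.0, 529.0], [442.0, 528.0], [460.0, 277.0], [461.0, 260.0]]
-0.015 [[443.0, 520.0], [442.0, 520.0], [460.0, 269.0], [461.0, 260.0]]
-0.01 [[444.0, 512.0], [443.0, 511.0], [461.0, 261.0], [461.0, 260.0]]
```

Request:
send_rows(plan=[[-2.0, 0, -4.6, 0, 0], [-2.0, 0, -4.6, 0, 0], [-2.1, 0, -4.6, 0, 0], [-2.1, 0, -4.6, 0, 0], [-2.1, 0, -4.6, 0, 0], [0, 0, 0, 0, 0]])

```text
clock: 13.2
tcp_pos: [0.441, 0.0163, 0.1516]
orientation: [-1.571, 0.044, -0.039]
contact_force: [0.1, 0.0, 0.2]
grip_width: -0.0002
```

Request:
send_rows(plan=[[0, 0, 0, -9.9, 0], [0, 0, 0, -9.9, 0], [0, 0, 0, -9.9, 0], [0, 0, 0, -9.9, 0], [0, 0, 0, -10, 0], [0, 0, 0, -10, 0], [0, 0, 0, -10, 0], [0, 0, 0, -10, 0], [0, 0, 0, -10, 0], [0, 0, 0, 0, 0], [0, 0, 0, 0, 0]])

```text
clock: 14.58
tcp_pos: [0.4439, 0.0208, 0.1519]
orientation: [-1.235, -1.168, 1.169]
contact_force: [-0.6, 0.3, -0.7]
grip_width: 0.0001
```

```bash
python3 st.py side,k,200,140,320,240,2 top,k2,180,140,240,200,3
```

```text
t 14.575 tcp [0.4439 0.0208 0.1519] yaw 86.84 z [-0.998  0.055  0.   ] F [-0.56  0.29 -0.74] w 7.59402480234565e-05 blk -0.1289 -0.0056 j7 1.3995551415426726
```

View pics/k.png

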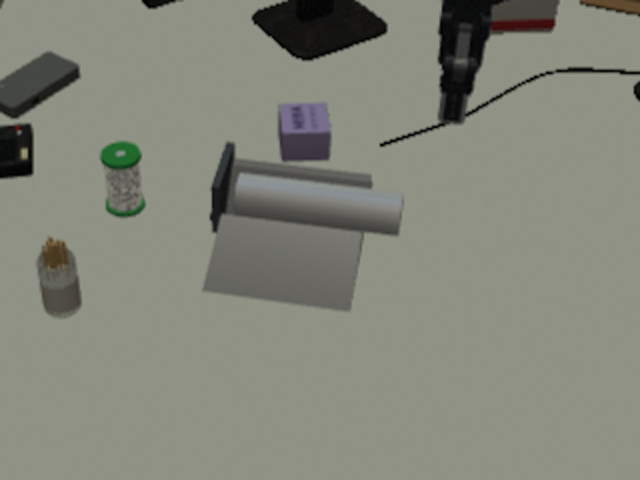

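Request:
send_rows(plan=[[0.3, 3, 0, -0.6, 0], [0.2, 3.5, 0, 0, 0], [0, 3, 0, 0, 0], [0, 1.5, 0, 0, 0], [0, 0.5, 0, 0, 0], [0, 0, 0, 0, 0], [0, 0, 0, 0, 0]])

```text
clock: 15.55
tcp_pos: [0.4448, 0.026, 0.0378]
orientation: [-1.229, -1.18, 1.178]
contact_force: [0.2, -0.1, 0.2]
grip_width: -0.0002
```

```bash
python3 st.py side,l,200,140,320,240,2
```

```text
t 15.55 tcp [0.4448 0.026  0.0378] yaw 87.65 z [-0.999  0.041 -0.002] F [ 0.23 -0.13  0.19] w -0.00017921351533602305 blk -0.1282 -0.0004 j7 1.474135575155857
```

View pics/l.png

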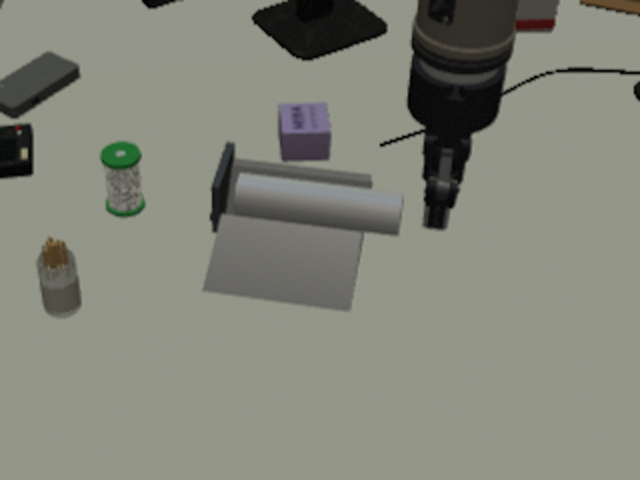

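Request:
send_rows(plan=[[0, 0, -0.5, 0, 0], [0, 0, -0.5, 0, 0], [0, 0, -0.4, 0, 0], [0, 0, -0.3, 0, 0], [0, 0, -0.2, 0, 0], [0, 0, -0.2, 0, 0], [0, 0, -0.2, 0, 0]])

```text
clock: 16.48
tcp_pos: [0.4652, 0.0249, 0.0366]
orientation: [-1.225, -1.176, 1.181]
contact_force: [-5.9, 1.0, 4.4]
grip_width: -0.0002
```

Request:
send_rows(plan=[[0, 0, -0.2, 0, 0], [0, 0, -0.2, 0, 0], [0, 0, -0.15, 0, 0]])

```text
clock: 16.85
tcp_pos: [0.4703, 0.0246, 0.0365]
orientation: [-1.225, -1.176, 1.182]
contact_force: [-5.3, 0.1, 3.5]
grip_width: 0.0001
```

```bash
python3 st.py side,n,200,140,320,240,2 top,n2,180,140,240,200,3
```

```text
t 16.85 tcp [0.4703 0.0246 0.0365] yaw 87.67 z [-0.999  0.041  0.005] F [-5.33  0.09  3.47] w 9.51424949261816e-05 blk -0.1027 -0.0007 j7 1.4867760013453706
```

View pics/n.png

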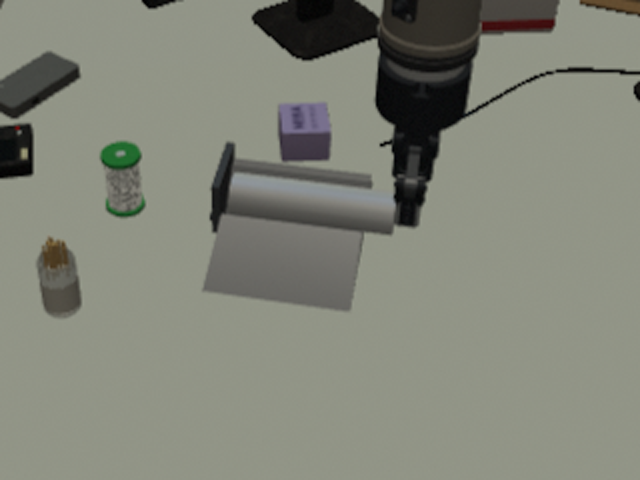

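Request:
send_rows(plan=[[0, -0.03, -0.15, 0, 0], [0, -0.03, -0.15, 0, 0], [0, 0, -0.15, 0, 0]])

```text
clock: 17.32
tcp_pos: [0.477, 0.0246, 0.0375]
orientation: [-1.228, -1.179, 1.179]
contact_force: [-5.6, 0.7, 3.2]
grip_width: -0.0
```

Request:
send_rows(plan=[[0, 0, -0.12, 0, 0], [0, 0, -0.12, 0, 0]])

```text
clock: 17.58
tcp_pos: [0.477, 0.0245, 0.0373]
orientation: [-1.224, -1.175, 1.182]
contact_force: [-11.1, 0.5, 6.6]
grip_width: 0.0001
```

```bash
python3 st.py side,o,200,140,320,240,2 top,o2,180,140,240,200,3
```

```text
t 17.575 tcp [0.477  0.0245 0.0373] yaw 87.67 z [-0.999  0.041  0.005] F [-11.06   0.47   6.63] w 0.0001361069287261265 blk -0.096 -0.0005 j7 1.4892343815453501
```

View pics/o.png

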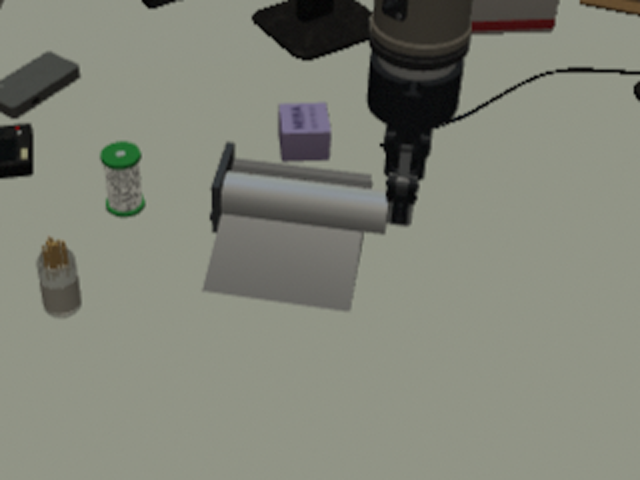

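View pics/o2.png

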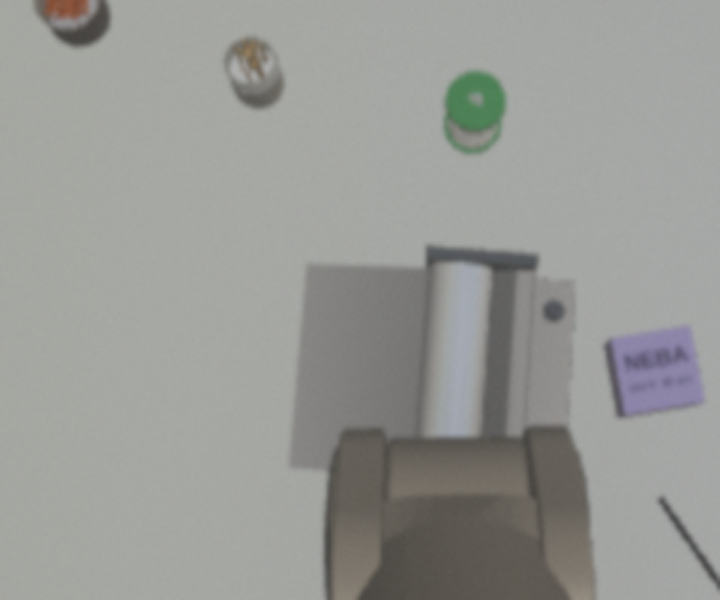

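The TCP stopped advancing at block x −96 mm, as predicted, and the force rose from 5.6 to 11 N: the bar is against the stop. I back off gently.

Request:
send_rows(plan=[[0, 0, 0.3, 0, 0], [0, 0, 0.4, 0, 0], [0, 0, 1, 0, 0], [0, 0, 1.3, 0, 0], [0, -2, 0, 0, 0], [0, -5, 0, 0, 0], [0, -5, 0, 0, 0], [2, -3, 0, 0, 0], [5, 0, 0, 0, 0], [5, 0, 0, 0, 0], [5, 0, 0, 0, 0], [0, 0, 0, 0, 0]])

```text
clock: 19.18
tcp_pos: [0.4554, 0.1998, 0.1875]
orientation: [-1.224, -1.185, 1.183]
contact_force: [-0.8, 1.0, 0.5]
grip_width: 0.0001
```

```bash
python3 st.py side,q,200,140,320,240,2 top,q2,180,140,240,200,3
```

```text
t 19.175 tcp [0.4554 0.1998 0.1875] yaw 88.07 z [-0.999  0.034 -0.   ] F [-0.81  1.04  0.48] w 0.00012227913892795173 blk -0.1252 0.1738 j7 1.0397548155112808
```

View pics/q.png

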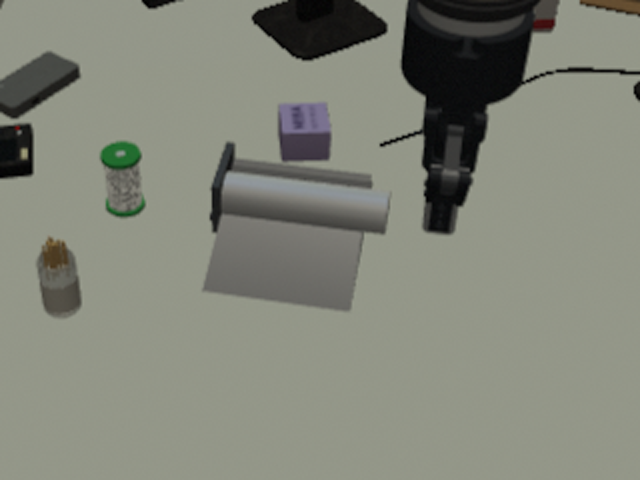

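View pics/q2.png

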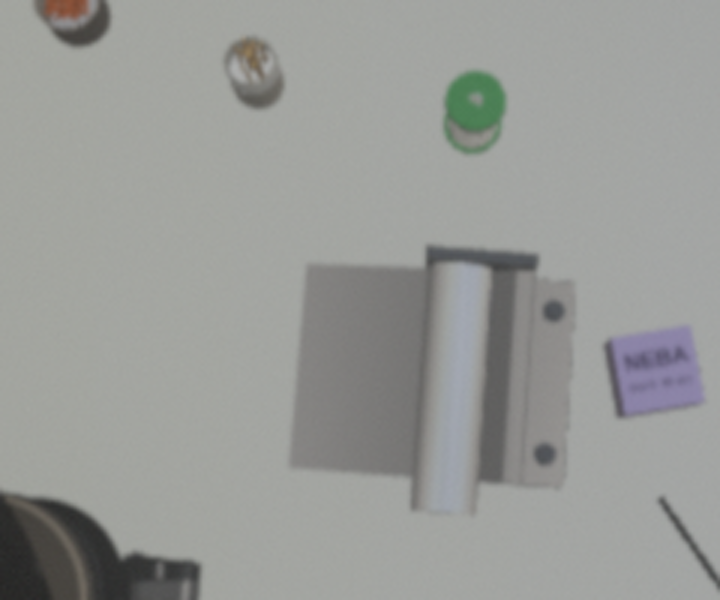

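```bash
python3 bf.py 431 262 491 263 475 514 411 510 180 140 3 .032
python3 - <<'E'
import cv2,numpy as np
for n in("n","o","q"):
    g=cv2.cvtColor(cv2.imread(f"pics/{n}_full.png"),cv2.COLOR_BGR2GRAY).astype(int)
    print(n,g[246:249,308:322].mean(0).round(), g[234:237,306:320].mean(0).round(), g[248:252,385:402].mean(0).round())
for n in("n2","o2","q2"):
    g=cv2.cvtColor(cv2.imread(f"pics/{n}_full.png"),cv2.COLOR_BGR2GRAY).astype(int); print(n,g[220:236,331:338].mean(1).round(), g[300:318,323:332].mean(1).round())
a=cv2.imread("pics/q_full.png")[200:275,295:405]; cv2.imwrite("pics/qz.png",cv2.resize(a,None,fx=7,fy=7,interpolation=cv2.INTER_CUBIC))
E
```

```text
bar [ 0.5623  0.021  -0.0457] blk -0.0106 -0.0003 rel -0.0021 res [0.28 0.8  0.27 0.79 0.05]
n [27. 33. 61. 92. 90. 99. 97. 93. 90. 87. 84. 82. 79. 79.] [ 28.  29.  29.  27.  20.  21.  20.  27.  73. 121. 122. 123. 124. 125.] [ 92.  92.  93.  94.  95.  97.  97.  99. 100. 101. 102.  94.  64.  56.
  37.  13.  13.]
o [ 28.  33.  65. 100.  96.  95.  94.  93.  89.  86.  83.  82.  79.  77.] [ 27.  29.  30.  27.  57. 108. 118. 120. 120. 121. 122. 124. 125. 125.] [91. 93. 94. 94. 96. 97. 98. 93. 72. 66. 48. 19. 17. 21. 20. 19. 15.]
q [ 27.  33.  66. 102.  99.  96.  96.  94.  91.  87.  85.  85.  81.  79.] [ 28.  28.  30.  29.  58. 110. 120. 121. 122. 124. 125. 125. 127. 128.] [ 93.  94.  94.  96.  97.  99. 100.  96. 104. 148. 148. 148. 148. 148.
 149. 148. 148.]
n2 [166. 161. 139. 108.  90.  86.  80.  73.  68.  72.  99. 138. 161. 166.
 166. 167.] [101. 103. 104. 106. 107. 109. 110. 111. 112. 111. 105.  94.  88.  86.
  86.  85.  85.  86.]
o2 [166. 161. 139. 108.  90.  87.  95. 127. 154. 164. 166. 166. 167. 166.
 167. 167.] [110. 112. 113. 112. 106.  95.  88.  87.  86.  86.  86.  87.  87.  86.
  86.  86.  86.  85.]
q2 [164. 159. 137. 106.  89.  86.  94. 124. 152. 162. 164. 164. 165. 165.
 164. 165.] [161. 161. 161. 161. 161. 162. 162. 162. 162. 160. 155. 156. 162. 164.
 164. 164. 164. 164.]
```

View pics/qz.png

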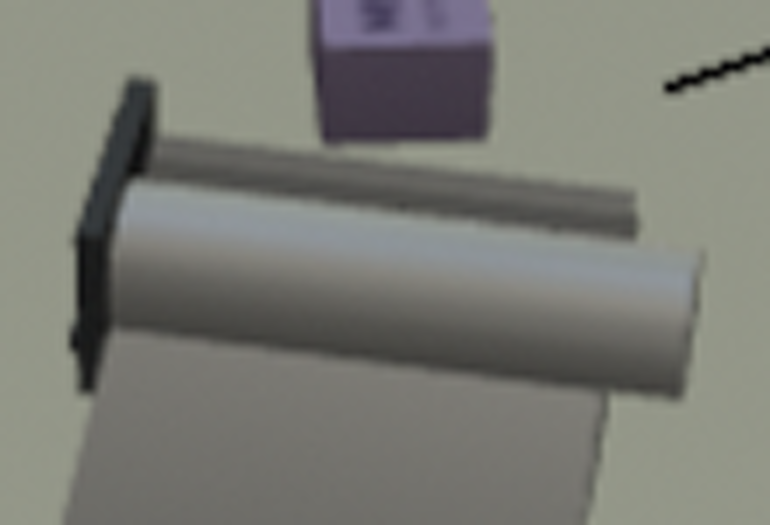

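The edges at the stop are identical with the finger pressing and after retreat, so the bar did not spring back. It sits flush against the plate, and the spool, jar and carton are unmoved.

Run:
```python
from bench import r
print(r.hand_in())
```

```text
the job is handed in; nothing more can be done
None
```

The bar is in the V with its end against the stop plate, and I handed the job in at about 19 s with the arm clear.

**What I did:** I pushed the bar's side with both open fingers along the bench and up the ramp, straightening it on the way, until it dropped into the V. I then shut the fingers and pushed its free end along the groove until it reached the stop. At that point the tool stopped advancing and the force went from about 6 N to about 13 N. I backed off and raised the arm.

**Final checks:**
- **Position:** the last picture puts the bar at block x = −10.6 mm, y = −0.3 mm, within 0.002 rad of the groove. The target is −10, 0. The 0.6 mm difference is within the 2 mm calibration.
- **Contact with the stop:** the bar's edge at the plate looks the same with the finger pressing and after it was withdrawn, so the bar did not spring back.
- **Other objects:** the spool, jar and carton stand where they were.

**Less certain:** the fingers gripped the bar's side more than expected on the ramp, with readings up to about 8.6 N sideways and 6.8 N upward. The bar probably slid up part of the ramp instead of rolling cleanly.

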